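# Queue the ball valves for leak testing in order of size

### The arm

A 6-joint arm with a two-finger parallel gripper is mounted at the origin on the work surface. World frame = base frame: x ahead of the robot, y to its left, z up, the work surface at z = 0. Lengths are in m, angles in rad, forces in N, time in s.
With the tool pointing down it reaches from about 0.275 to 0.85 m from the base axis. Payload 5.2 kg.
Tool frame: the origin (TCP) lies at the centre of the arm's flange, where the gripper is bolted on; the fingertips stand 173 mm ahead of it and the grasp point (between the pads) lies 155 mm ahead of it; z points along the fingers, y is the direction in which the jaws open and shut (so a half turn about z gives the same grasp; the last joint's range is limited). The gripper opens to 85 mm and grips with 20 to 120 N. Pads are 22 mm wide; open, the fingers measure 114 mm over their backs; the gripper's body (76 mm by 85 mm) begins 54 mm behind the grasp point. The pads swing forward as they close: fully open they stand 13 mm farther back than shut.
Start: joints at [-1.48, 0.259, 1.535, -0, 1.348, -0.203], TCP at [0.159, -0.526, 0.405] pointing down, gripper open.
Joint ranges: [-3.14, 3.14], [-0.91, 2.08], [0.19, 2.58], [-1.22, 4.36], [0.22, 2.71], [-3.12, 3.12]. Speed limits (rad/s): [2.57, 2.57, 3.14, 3.14, 3.14, 3.14].

### API

Orientations are given as [roll, pitch, yaw] about the fixed x, y, z axes, in that order (R = Rz(yaw) Ry(pitch) Rx(roll)).
In Python, from bench import env, vision gives the robot as it stands.
- The arm moves only by the shell command python3 -m crank 'ROWS' [FORCE]. ROWS is JSON, a list of rows, each a list of 5 numbers: the shift along the tool's x, y, z in cm, then the turn about the tool's z in rad, then the closure, from -1 (fully open) to 1 (shut). A call has 1 to 5 rows; each row is the pose to reach, as a shift and turn from the pose commanded when the call began, along the tool's axes at that moment; what a row does not reach only later rows make up. A row lasts 1/8 s, in which the tool goes at most 62.5 mm and 10.7 degrees, less where a joint would pass 70% of its speed; a pose out of reach is approached as far as the arm can. A call with a gripper value outside its range is refused whole. The fingers move at their own pace and stop on an object; FORCE is the grip in N (left out, the last holds). Time passes only in rows, so rows that repeat a pose let the fingers close. It gives the time, the measured TCP pose, the force and the opening at its end, in the units of the state.
- env.get_state(): the state, without advancing time (a new reading comes with each control period).
- vision.get_image(name): name is "scene" or "side" or "wrist"; returns a dict with "frame" (420x560x3 uint8, red, green, blue), "intrinsics" (3x3 intrinsics, pixels), "k1" (the pictures are not rectified: a ray, as slopes to the right and down, at radius r is drawn at 1 + k1 r^2 times it, then the intrinsics apply), "R" (3x3) and "t" (3): a world point X has camera coordinates R X + t; the wrist camera has in their place "T_tool_cam" (4x4, takes a point from camera to tool coordinates, whose origin is the TCP and whose axes are the flange's). Camera axes: x right, y down, z forward; pixel columns grow to the right and rows downward; lengths in m; the calibration is good to about 2 mm. A picture is of the moment at which its call begins: read the wrist's pose just before it. There is no depth.
- env.sign_off(): hands the job in, once; it reports no verdict.
The state is a dict: "t": time; "joint_pos": joint angles; "dq": joint speeds; "effort": joint torques, N m; "ee_pos": TCP position; "ee_rot": TCP orientation; "wrist_force": force on the tool from outside, world axes, zero at the start; "torque": the same for the moment, N m; "opening": opening from 0.0 (shut) to 1.0 (fully open).
Only numpy, scipy, OpenCV 4.12 (cv2) and the standard library are available. Lean on these libraries where they do the work, as an engineer would, in place of code of your own. Each camera call takes 0.05 s, during which the arm holds its last target. There are 200 camera calls.

### The job

Line up the four brass ball valves on the leak tester's rail for testing, one in the middle of each rubber rest, in order of size: the smallest on the rest next to the test head with the gauge, each further one larger, the largest at the far end. Each lies flat on its hexagon ends with the handle on top and its bore squarely across the rail.

Things in the scene. Friction and masses are not known exactly. Their poses are not given: they have to be found in the camera images.
- valve_26: smallest of four brass ball valves, lying on two hexagon ends, rigid red butterfly handle on top. 48 mm long, 26 across flats, 55 tall with handle, about 0.17 kg. Origin: centre of underside; x along the bore (ends alike), z up. Handle: upright fin over the origin, 42 long (x), 10 thick (y), from 36 to 55 above the underside; pinch its thickness from above.
- valve_33: second smallest of four brass ball valves, lying on two hexagon ends, rigid red butterfly handle on top. 58 mm long, 33 across flats, 63 tall with handle, about 0.28 kg. Origin: centre of underside; x along the bore (ends alike), z up. Handle: upright fin over the origin, 48 long (x), 10 thick (y), from 43 to 63 above the underside; pinch its thickness from above.
- valve_41: second largest of four brass ball valves, lying on two hexagon ends, rigid red butterfly handle on top. 70 mm long, 41 across flats, 73 tall with handle, about 0.45 kg. Origin: centre of underside; x along the bore (ends alike), z up. Handle: upright fin over the origin, 56 long (x), 11 thick (y), from 52 to 73 above the underside; pinch its thickness from above.
- valve_50: largest of four brass ball valves, lying on two hexagon ends, rigid red butterfly handle on top. 84 mm long, 50 across flats, 83 tall with handle, about 0.7 kg. Origin: centre of underside; x along the bore (ends alike), z up. Handle: upright fin over the origin, 64 long (x), 12 thick (y), from 61 to 83 above the underside; pinch its thickness from above.
- rest_a: one of four identical fixed flat rests in a row on the test rail (aluminium bar): black rubber on steel, 84 mm (x, across the rail) by 70 (y, along it), 8 thick. Origin: centre of underside; top 8 above it, 28 above the bench. 92 mm from rest to rest; the letters do not tell their order along the rail, which changes.
- rest_b: one of four identical fixed flat rests in a row on the test rail (aluminium bar): black rubber on steel, 84 mm (x, across the rail) by 70 (y, along it), 8 thick. Origin: centre of underside; top 8 above it, 28 above the bench. 92 mm from rest to rest; the letters do not tell their order along the rail, which changes.
- rest_c: one of four identical fixed flat rests in a row on the test rail (aluminium bar): black rubber on steel, 84 mm (x, across the rail) by 70 (y, along it), 8 thick. Origin: centre of underside; top 8 above it, 28 above the bench. 92 mm from rest to rest; the letters do not tell their order along the rail, which changes.
- rest_d: one of four identical fixed flat rests in a row on the test rail (aluminium bar): black rubber on steel, 84 mm (x, across the rail) by 70 (y, along it), 8 thick. Origin: centre of underside; top 8 above it, 28 above the bench. 92 mm from rest to rest; the letters do not tell their order along the rail, which changes.
- test_head: leak-test head at one end of the rail (which end changes), fixed: steel base, green pillar, red-handled clamp, round white pressure gauge; 100 x 66 mm, 120 high. Origin: centre of its base's underside, 140 mm along the rail from the middle of the nearest rest. The other end has only a low steel stop.
Things that resemble listed ones, but are neither listed nor needed, are in the scene too. What is shaped like the valve_26 but blue is not meant.

How it is judged:
At the end, for the whole second after the job is handed in: Counted from the test head, the rests hold the valves in rising order of size, each within 12 mm of the middle of its rest (horizontally), lying on the rest (underside within 4 mm of its top), upright within 0.1 rad, bore within 0.2 rad of square across the rail, released and at rest (((horizontal distance between valve_26 and rest_a below 0.012 m and horizontal distance between rest_a and test_head between 0.094 and 0.186 m) or (horizontal distance between valve_26 and rest_b below 0.012 m and horizontal distance between rest_b and test_head between 0.094 and 0.186 m) or (horizontal distance between valve_26 and rest_c below 0.012 m and horizontal distance between rest_c and test_head between 0.094 and 0.186 m) or (horizontal distance between valve_26 and rest_d below 0.012 m and horizontal distance between rest_d and test_head between 0.094 and 0.186 m)) and z of valve_26 in the frame of rest_a between 0.004 and 0.012 m and angle between each of valve_26, valve_33, valve_41, valve_50's own z axis and vertical below 0.1 rad and angle between the x axis of each of valve_26, valve_33, valve_41, valve_50 and the x axis of rest_a, either way round below 0.2 rad and linear speed of each of valve_26, valve_33, valve_41, valve_50 below 0.01 m/s and angular speed of each of valve_26, valve_33, valve_41, valve_50 below 0.1 rad/s and ((horizontal distance between valve_33 and rest_a below 0.012 m and horizontal distance between rest_a and test_head between 0.186 and 0.278 m) or (horizontal distance between valve_33 and rest_b below 0.012 m and horizontal distance between rest_b and test_head between 0.186 and 0.278 m) or (horizontal distance between valve_33 and rest_c below 0.012 m and horizontal distance between rest_c and test_head between 0.186 and 0.278 m) or (horizontal distance between valve_33 and rest_d below 0.012 m and horizontal distance between rest_d and test_head between 0.186 and 0.278 m)) and z of valve_33 in the frame of rest_a between 0.004 and 0.012 m and ((horizontal distance between valve_41 and rest_a below 0.012 m and horizontal distance between rest_a and test_head between 0.278 and 0.37 m) or (horizontal distance between valve_41 and rest_b below 0.012 m and horizontal distance between rest_b and test_head between 0.278 and 0.37 m) or (horizontal distance between valve_41 and rest_c below 0.012 m and horizontal distance between rest_c and test_head between 0.278 and 0.37 m) or (horizontal distance between valve_41 and rest_d below 0.012 m and horizontal distance between rest_d and test_head between 0.278 and 0.37 m)) and z of valve_41 in the frame of rest_a between 0.004 and 0.012 m and ((horizontal distance between valve_50 and rest_a below 0.012 m and horizontal distance between rest_a and test_head between 0.37 and 0.462 m) or (horizontal distance between valve_50 and rest_b below 0.012 m and horizontal distance between rest_b and test_head between 0.37 and 0.462 m) or (horizontal distance between valve_50 and rest_c below 0.012 m and horizontal distance between rest_c and test_head between 0.37 and 0.462 m) or (horizontal distance between valve_50 and rest_d below 0.012 m and horizontal distance between rest_d and test_head between 0.37 and 0.462 m)) and z of valve_50 in the frame of rest_a between 0.004 and 0.012 m); the robot touches nothing.
It also fails if it takes over 104 s, if anything falls off the work surface, if the arm or the gripper's body presses on something with over 40 N, if the wrist force passes 120 N, or if a joint passes its speed limit or range.

## Working session

There is one attempt and no reset: what is moved stays moved. The work goes in short steps, Python scripts to look and compute and a shell command to move; the robot and the scene stay as the last step left them, time stands still between calls to the robot, and variables do not carry over. Pictures are saved under pics/ and viewed, about 12 in all and at most 16, crops included, and the job is handed in when it is done.

```bash
mkdir -p pics; ls; cat > h.py <<'E'
from bench import env, vision
import numpy as np, cv2, json
from scipy.spatial.transform import Rotation as Ro
def snap(name,fn=None):
    s=env.get_state(); im=vision.get_image(name)
    if name=="wrist":
        Rt=Ro.from_euler('xyz',s["ee_rot"]).as_matrix(); T=np.eye(4);T[:3,:3]=Rt;T[:3,3]=s["ee_pos"]
        W=T@np.array(im["T_tool_cam"]); im["C"]=W[:3,3]; im["Rwc"]=W[:3,:3]
    else:
        R=np.array(im["R"]); im["Rwc"]=R.T; im["C"]=-R.T@np.array(im["t"])
    if fn: cv2.imwrite("pics/"+fn,im["frame"][:,:,::-1])
    return im
def ray(im,px):
    K=np.array(im["intrinsics"]);k=im["k1"]
    d=np.array([(px[0]-K[0,2])/K[0,0],(px[1]-K[1,2])/K[1,1]]);u=d.copy()
    for _ in range(30): u=d/(1+k*(u@u))
    return im["Rwc"]@np.array([u[0],u[1],1])
def onz(im,px,z):
    r=ray(im,px); return im["C"]+r*(z-im["C"][2])/r[2]
def proj(im,X):
    K=np.array(im["intrinsics"]);c=im["Rwc"].T@(np.array(X)-im["C"]);u=c[:2]/c[2];u=u*(1+im["k1"]*(u@u))
    return K[0,0]*u[0]+K[0,2],K[1,1]*u[1]+K[1,2]
E
python3 - <<'E'
from h import *
for n in("scene","side"):
    im=snap(n,n+"0.png");print(n,im["C"],im["Rwc"][:,2],im["k1"])
print(env.get_state())
E
```

```text
pics
scene [ 1.10007249 -0.76006163  0.69033563] [-0.52716779  0.65114201 -0.54599286] -0.08026373319552944
side [0.24507061 0.76434586 0.70368386] [ 0.25426203 -0.72838895 -0.63623923] 0.037632999939065576
{'t': 0.1, 'joint_pos': array([-1.47979599e+00,  2.59288074e-01,  1.53596824e+00, -4.17038711e-06,
        1.34798825e+00, -2.02793697e-01]), 'dq': array([-2.04961648e-04, -4.29572461e-05, -2.14373625e-03,  1.23034598e-05,
       -1.14434913e-03,  1.68622137e-03]), 'effort': array([ 2.88269825e-03, -4.46972823e+01, -2.91246361e+01, -1.29498753e-04,
        6.40838844e-03, -2.74512104e-05]), 'ee_pos': array([ 0.15928   , -0.52623709,  0.40395009]), 'ee_rot': array([-3.13997378e+00, -3.28722734e-04,  2.93794690e-01]), 'wrist_force': array([-0.09178495,  0.10385427, -0.58462098]), 'torque': array([-0.04078291,  0.03511432,  0.03399623]), 'opening': 1.0020126343471178}
```

View pics/scene0.png

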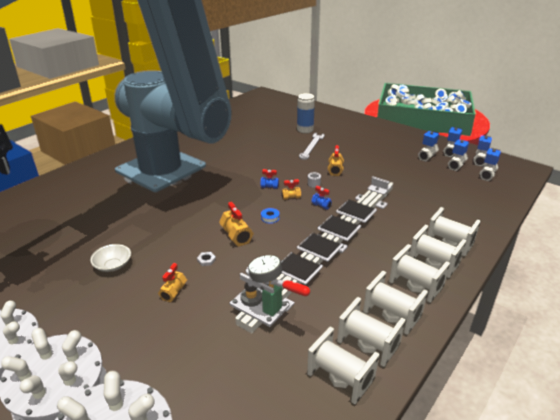

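View pics/side0.png

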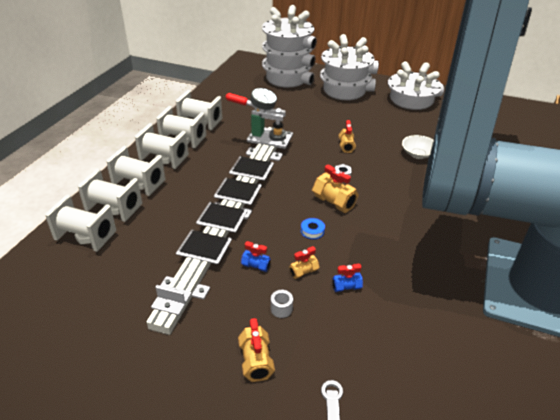

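Scene view: the brass valves are at about (235,225), which is the largest, then (172,283), (290,190), the smallest, and (336,160). Possible confusions are the blue valves at (269,178), (321,196) and the group around (460,150), plus the red clamp at (295,288). The head sits at (262,290), the -y end of the rail. Rests run from (300,267) to (356,210).

```bash
cat >> h.py <<'E'
def blobs(im,kind,amin=25):
    hsv=cv2.cvtColor(im["frame"],cv2.COLOR_RGB2HSV)
    if kind=="red": m=cv2.inRange(hsv,(0,170,80),(6,255,255))|cv2.inRange(hsv,(172,170,80),(180,255,255))
    else: m=cv2.inRange(hsv,(12,130,60),(28,255,255))
    n,l,s,c=cv2.connectedComponentsWithStats(m)
    return [(c[i].round(1).tolist(),int(s[i,4]),s[i,:4].tolist()) for i in range(1,n) if s[i,4]>=amin]
def tri(a,pa,b,pb):
    A=[];B=[]
    for im,p in((a,pa),(b,pb)):
        d=ray(im,p);d/=np.linalg.norm(d);P=np.eye(3)-np.outer(d,d);A.append(P);B.append(P@im["C"])
    X=np.linalg.lstsq(np.vstack(A),np.hstack(B),rcond=None)[0]
    return X
E
python3 - <<'E'
from h import *
a=snap("scene");b=snap("side")
for n,im in(("scene",a),("side",b)):
    print(n)
    for k in("red","brass"):
        for x in blobs(im,k): 
            if 120<x[0][1]<380: print(k,x)
for pa,pb in zip([(300,267),(321,246),(339,228),(356,210)],[(252,167),(238,191),(222,217),(204,247)]):
    print(onz(a,pa,.028).round(3),onz(b,pb,.028).round(3),tri(a,pa,b,pb).round(3))
for n,im in(("scene",a),("side",b)):
    c=(225,150,460,290)if n=="scene" else (140,140,380,390)
    if n=="scene": c=(150,140,400,310)
    cv2.imwrite(f"pics/{n}c.png",cv2.resize(im["frame"][c[1]:c[3],c[0]:c[2],::-1],None,fx=3,fy=3,interpolation=cv2.INTER_CUBIC)[:600])
E
```

```text
scene
red ([477.4, 127.7], 397, [460, 111, 29, 31])
red ([268.8, 172.6], 64, [262, 169, 15, 9])
red ([291.0, 182.7], 71, [284, 179, 15, 9])
red ([322.0, 190.7], 56, [316, 186, 13, 10])
red ([234.6, 211.0], 106, [228, 202, 14, 17])
red ([169.8, 272.9], 119, [163, 263, 14, 18])
red ([296.5, 287.4], 231, [283, 281, 27, 14])
brass ([60.1, 122.4], 5356, [0, 82, 115, 82])
brass ([335.6, 163.2], 235, [328, 153, 16, 23])
brass ([291.2, 192.7], 188, [282, 187, 19, 13])
brass ([234.2, 227.0], 569, [219, 210, 34, 36])
brass ([173.0, 286.0], 427, [158, 271, 29, 31])
brass ([250.9, 294.0], 54, [246, 291, 10, 7])
side
red ([348.5, 130.1], 36, [346, 127, 6, 7])
red ([336.7, 174.7], 218, [325, 164, 26, 19])
red ([255.3, 248.3], 175, [245, 241, 22, 15])
red ([304.5, 254.0], 169, [294, 246, 22, 16])
red ([348.9, 269.6], 192, [338, 263, 24, 15])
red ([253.6, 324.1], 92, [250, 318, 8, 14])
red ([256.2, 343.4], 130, [251, 336, 10, 17])
brass ([277.4, 130.9], 50, [274, 128, 8, 7])
brass ([346.3, 140.4], 261, [338, 128, 18, 25])
brass ([333.5, 192.1], 949, [312, 172, 47, 41])
brass ([304.5, 266.6], 398, [289, 255, 31, 24])
brass ([255.1, 354.3], 1113, [238, 326, 37, 56])
[ 0.646 -0.133  0.028] [ 0.634 -0.123  0.028] [ 0.639 -0.129  0.022]
[ 0.64  -0.044  0.028] [ 0.626 -0.028  0.028] [ 0.632 -0.036  0.02 ]
[0.634 0.042 0.028] [0.621 0.063 0.028] [0.627 0.053 0.018]
[0.625 0.136 0.028] [0.615 0.155 0.028] [0.619 0.147 0.02 ]
```

View pics/scenec.png

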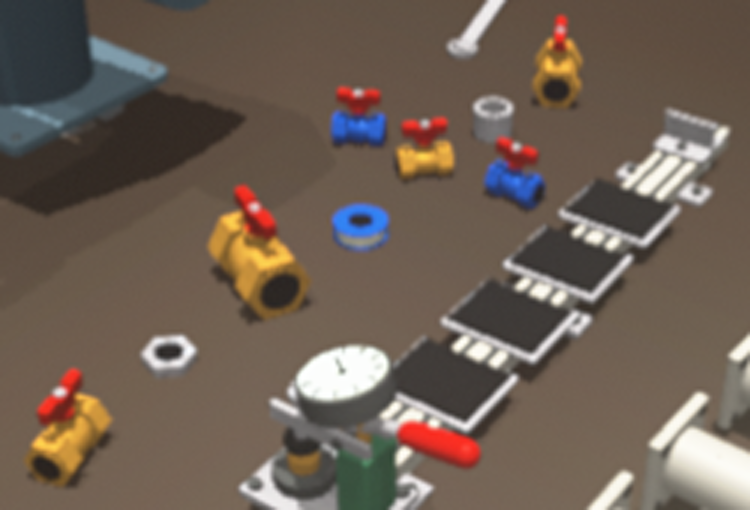

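```bash
python3 - <<'E'
from h import *
a=snap("scene");b=snap("side")
for n,pa,pb in[("26",(291,182.7),(304.5,254)),("50",(234.6,211),(336.7,174.7)),("near",(169.8,272.9),(348.5,130.1)),("far",(336.5,151),(255.1,334.5))]:
    print(n,tri(a,pa,b,pb).round(3))
# rest corners, crop coords -> z=.028
o=lambda u,v: (150+u/3,140+v/3)
for q in[[(560,211),(598,181),(680,213),(643,245)],[(505,264),(546,228),(632,263),(590,299)],[(443,321),(492,281),(577,320),(531,361)]]:
    P=np.array([onz(a,o(*p),.028)[:2] for p in q]);print(P.mean(0).round(4),P.round(3).tolist())
# valve end-length: bore axis of brass blobs via side silhouettes
c=(225,110,380,390)
cv2.imwrite("pics/sidec.png",cv2.resize(b["frame"][110:380,190:390,::-1],None,fx=2.2,fy=2.2,interpolation=cv2.INTER_CUBIC))
E
```

```text
26 [0.426 0.119 0.045]
50 [ 0.43  -0.108  0.071]
near [ 0.461 -0.337  0.047]
far [0.436 0.329 0.064]
[0.6276 0.1343] [[0.587, 0.103], [0.587, 0.165], [0.669, 0.165], [0.668, 0.104]]
[0.6333 0.0435] [[0.594, 0.01], [0.592, 0.074], [0.674, 0.076], [0.673, 0.013]]
[ 0.6396 -0.0473] [[0.6, -0.08], [0.599, -0.015], [0.68, -0.015], [0.68, -0.078]]
```

View pics/sidec.png

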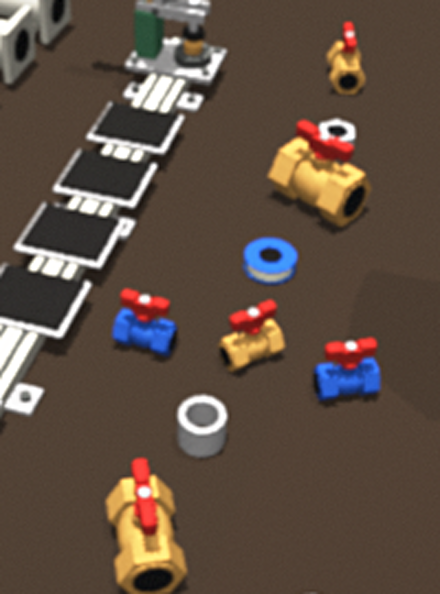

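```bash
cat > go.py <<'E'
import sys
from h import *
def go(x,y,z,yaw=None):
    s=env.get_state();p=s["ee_pos"];w=s["ee_rot"][2]
    # nominal tool-down axes
    xt=np.array([np.cos(w),np.sin(w)]);yt=np.array([np.sin(w),-np.cos(w)])
    d=np.array([x,y])-p[:2]
    dy=0 if yaw is None else (yaw-w+np.pi/2)%np.pi-np.pi/2
    print("pose",p.round(4),"yaw",w.round(3),"j6",s["joint_pos"][5].round(2),"| row cm:",(d@xt*100).round(2),(d@yt*100).round(2),((p[2]-z)*100).round(2),"turn(world yaw -> tool z negated)",(-dy).round(3),"rows>=",int(np.ceil(np.linalg.norm([*d,p[2]-z])/.0625)))
if __name__=="__main__": go(*map(float,sys.argv[1:]))
E
python3 go.py .46 -.33 .40
```

```text
Traceback (most recent call last):
  File "go.py", line 10, in <module>
    if __name__=="__main__": go(*map(float,sys.argv[1:]))
                             ~~^^^^^^^^^^^^^^^^^^^^^^^^^^
  File "go.py", line 9, in go
    print("pose",p.round(4),"yaw",w.round(3),"j6",s["joint_pos"][5].round(2),"| row cm:",(d@xt*100).round(2),(d@yt*100).round(2),((p[2]-z)*100).round(2),"turn(world yaw -> tool z negated)",(-dy).round(3),"rows>=",int(np.ceil(np.linalg.norm([*d,p[2]-z])/.0625)))
                                                                                                                                                                                             ^^^^^^^^^^^
AttributeError: 'int' object has no attribute 'round'
```

```bash
sed -i 's/dy=0 if/dy=np.float64(0) if/' go.py; python3 go.py .46 -.33 .40
```

```text
pose [ 0.1593 -0.5264  0.4044] yaw 0.294 j6 -0.2 | row cm: 34.47 -10.09 0.44 turn(world yaw -> tool z negated) -0.0 rows>= 6
```

```bash
python3 -m crank '[[28,-8,0,0,-1],[28,-8,0,0,-1],[28,-8,0,0,-1],[28,-8,0,0,-1],[28,-8,0,0,-1]]'; python3 -m crank '[[6.4,-2,0.4,0,-1],[6.4,-2,0.4,0,-1],[6.4,-2,0.4,0,-1],[6.4,-2,0.4,0,-1]]'
python3 - <<'E'
from h import *
im=snap("wrist","w1.png"); print(env.get_state()["ee_pos"],env.get_state()["ee_rot"],im["C"],im["Rwc"][:,2])
for x in blobs(im,"red")+blobs(im,"brass",100): print(x, onz(im,x[0],.06).round(4))
E
```

```text
t: 0.92
ee_pos: [0.4061, -0.3668, 0.4048]
ee_rot: [3.142, -0.0, 0.296]
wrist_force: [-0.5, -0.2, -0.6]
opening: 0.998
t: 1.42
ee_pos: [0.4587, -0.332, 0.4007]
ee_rot: [3.141, 0.001, 0.292]
wrist_force: [-0.1, -0.3, 0.6]
opening: 1.0
[ 0.45857624 -0.33213158  0.40078437] [3.14142779e+00 3.29587447e-04 2.91885984e-01] [ 0.52787385 -0.31154797  0.37050248] [-0.27177378 -0.08083671 -0.95896008]
([51.2, 158.8], 1296, [25, 130, 49, 58]) [ 0.4256 -0.0975  0.06  ]
([288.3, 189.6], 437, [267, 181, 44, 16]) [ 0.4648 -0.3379  0.06  ]
([86.5, 157.5], 3106, [45, 106, 81, 93]) [ 0.4373 -0.1315  0.06  ]
([285.2, 178.9], 965, [261, 165, 55, 36]) [ 0.4748 -0.3314  0.06  ]
```

View pics/w1.png

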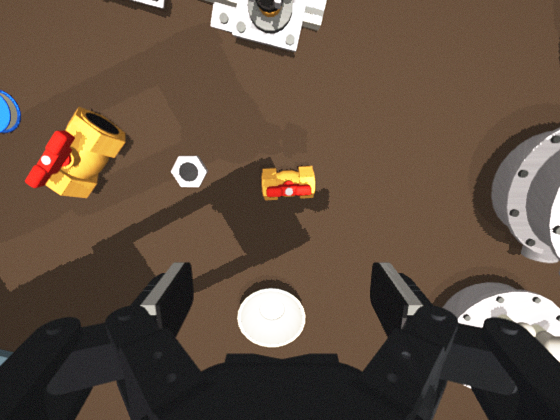

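Wrist view: valve_33 at (288,185), with its fin horizontal in the image. valve_50 is at (75,155), with the head at the top.

```bash
cat >> h.py <<'E'
HT={"26":(.036,.055),"33":(.043,.063),"41":(.052,.073),"50":(.061,.083)}
def fin(im,which,px,dz=0.):
    hsv=cv2.cvtColor(im["frame"],cv2.COLOR_RGB2HSV)
    m=cv2.inRange(hsv,(0,150,60),(7,255,255))|cv2.inRange(hsv,(172,150,60),(180,255,255))
    m=cv2.morphologyEx(m,cv2.MORPH_CLOSE,np.ones((7,7)))
    n,l,s,c=cv2.connectedComponentsWithStats(m)
    i=min([i for i in range(1,n) if s[i,4]>60],key=lambda i:np.hypot(*(c[i]-px)))
    pts=np.argwhere(l==i)[:,::-1].astype(np.float32)
    z=HT[which][0]*.35+HT[which][1]*.65+dz
    W=np.array([onz(im,p,z)[:2] for p in pts]).astype(np.float32)
    (cx,cy),(w,h),a=cv2.minAreaRect(W)
    if w<h: a+=90;w,h=h,w
    yaw=(np.deg2rad(a)+np.pi/2)%np.pi-np.pi/2
    print("fin",which,"px",c[i].round(1),"centre",round(cx,4),round(cy,4),"mean",W.mean(0).round(4),"len,w",round(w,4),round(h,4),"yaw",round(yaw,3))
    return cx,cy,yaw
E
python3 - <<'E'
from h import *
from go import go
im=snap("wrist")
x,y,w=fin(im,"33",(288,189)); go(x,y,.33,w)
fin(im,"50",(51,158))
E
```

```text
fin 33 px [288.2 189.7] centre 0.4652 -0.3375 mean [ 0.4639 -0.3382] len,w 0.0469 0.0159 yaw -1.224
pose [ 0.4586 -0.3322  0.4008] yaw 0.292 j6 0.46 | row cm: 0.48 0.7 7.08 turn(world yaw -> tool z negated) 1.516 rows>= 2
fin 50 px [ 51.1 158.7] centre 0.4272 -0.1087 mean [ 0.4306 -0.1079] len,w 0.0701 0.0252 yaw -0.407
```

```bash
python3 -m crank '[[0.5,0.7,3.5,0.9,-0.2],[0.5,0.7,3.5,0.9,-0.2],[0.5,0.7,3.5,0.9,-0.2],[0.5,0.7,3.5,0.9,-0.2],[0.5,0.7,3.5,0.9,-0.2]]'; python3 -m crank '[[0,0,3.6,0.616,-0.2],[0,0,3.6,0.616,-0.2],[0,0,3.6,0.616,-0.2],[0,0,3.6,0.616,-0.2],[0,0,3.6,0.616,-0.2]]'
python3 - <<'E'
from h import *
from go import go
im=snap("wrist","w2.png")
x,y,w=fin(im,"33",(288,260)); go(x,y,.211,w)
E
```

```text
t: 2.15
ee_pos: [0.4655, -0.3373, 0.3658]
ee_rot: [3.141, -0.0, -0.614]
wrist_force: [-0.2, 0.4, 0.3]
opening: 0.602
t: 2.78
ee_pos: [0.4657, -0.3372, 0.3298]
ee_rot: [3.142, -0.0, -1.223]
wrist_force: [-0.8, -0.9, -0.3]
opening: 0.596
fin 33 px [284.5 211.2] centre 0.4634 -0.3373 mean [ 0.4633 -0.3381] len,w 0.0502 0.0134 yaw -1.213
pose [ 0.4658 -0.3371  0.3298] yaw -1.222 j6 1.97 | row cm: -0.06 0.23 11.88 turn(world yaw -> tool z negated) -0.01 rows>= 2
```

View pics/w2.png

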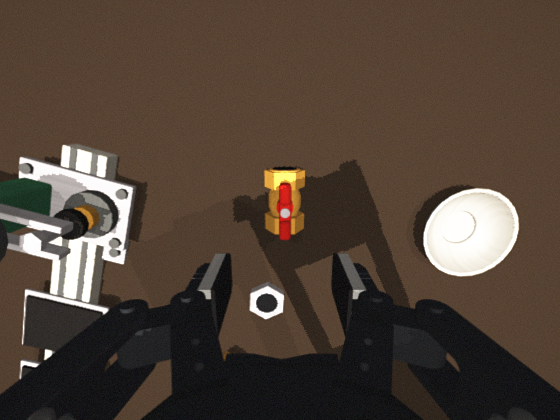

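The fin at (285,211) is centred between the jaws, so I'll go down and grip it.

```bash
python3 -m crank '[[0,0.2,6,-0.01,-0.2],[0,0.2,11.8,-0.01,-0.2],[0,0.2,11.8,-0.01,-0.2],[0,0.2,11.8,-0.01,-0.2]]'; python3 -m crank '[[0,0,0,0,1],[0,0,0,0,1],[0,0,0,0,1],[0,0,0,0,1],[0,0,0,0,1]]' 60;  python3 -m crank '[[0,0,0,0,1],[0,0,-2,0,1],[0,0,-4,0,1],[0,0,-8,0,1],[0,0,-14,0,1]]'; python3 go.py .6456 -.138 .38 .066
```

```text
t: 3.32
ee_pos: [0.4651, -0.3379, 0.2135]
ee_rot: [-3.141, -0.002, -1.212]
wrist_force: [-0.4, -0.1, 0.7]
opening: 0.598
t: 3.95
ee_pos: [0.4649, -0.3376, 0.2138]
ee_rot: [-3.141, -0.003, -1.212]
wrist_force: [-0.7, -0.2, 5.7]
opening: 0.1
t: 4.58
ee_pos: [0.4639, -0.3363, 0.3514]
ee_rot: [3.14, 0.004, -1.212]
wrist_force: [0.4, 0.0, -2.7]
opening: 0.106
pose [ 0.4639 -0.3363  0.3514] yaw -1.212 j6 1.96 | row cm: -12.19 -23.98 -2.86 turn(world yaw -> tool z negated) -1.278 rows>= 5
```

valve_33 is held: the opening is about 9 mm and the wrist reads -2.7 N. I'll move over the rail and look at the rests.

```bash
python3 go.py .56 0.0 .42 .066; python3 -m crank '[[-13,-14,-6.9,-0.9,1],[-13,-14,-6.9,-0.9,1],[-13,-14,-6.9,-0.9,1],[-13,-14,-6.9,-0.9,1],[-13,-14,-6.9,-0.9,1]]'; python3 go.py .56 0 .42 .066
```

```text
pose [ 0.4639 -0.3363  0.3514] yaw -1.212 j6 1.96 | row cm: -28.12 -20.81 -6.86 turn(world yaw -> tool z negated) -1.278 rows>= 6
t: 5.2
ee_pos: [0.5504, -0.164, 0.4218]
ee_rot: [-3.142, -0.001, -0.304]
wrist_force: [0.2, -0.7, -3.4]
opening: 0.105
pose [ 0.5504 -0.164   0.4218] yaw -0.304 j6 1.39 | row cm: -3.98 -15.94 0.18 turn(world yaw -> tool z negated) -0.37 rows>= 3
```

```bash
python3 -m crank '[[-4,-16,0.2,-0.37,1],[-4,-16,0.2,-0.37,1],[-4,-16,0.2,-0.37,1],[-4,-16,0.2,-0.37,1],[-4,-16,0.2,-0.37,1]]'
cat >> h.py <<'E'
def rests(im,draw=None):
    g=cv2.cvtColor(im["frame"],cv2.COLOR_RGB2HSV); f=im["frame"].astype(int)
    m=((f.max(2)<48)&(f.max(2)-f.min(2)<10)).astype(np.uint8)*255
    m=cv2.morphologyEx(m,cv2.MORPH_OPEN,np.ones((5,5)))
    out=[];vis=im["frame"][:,:,::-1].copy()
    for c in cv2.findContours(m,cv2.RETR_EXTERNAL,cv2.CHAIN_APPROX_NONE)[0]:
        if cv2.contourArea(c)<400: continue
        W=np.array([onz(im,p,.028)[:2] for p in c[:,0]]).astype(np.float32)
        (cx,cy),(w,h),a=cv2.minAreaRect(W)
        if not .04<min(w,h)<.11: continue
        if max(w,h)>.13: continue
        out.append((cx,cy)); print("rest?",round(cx,4),round(cy,4),round(w,4),round(h,4),round(a,1),"fill",round(cv2.contourArea(W)/w/h,2))
        cv2.drawContours(vis,[c],-1,(0,255,0),1)
    if draw: cv2.imwrite("pics/"+draw,vis)
E
python3 - <<'E'
from h import *
im=snap("wrist"); print(env.get_state()["ee_pos"]); rests(im,"w3.png")
E
```

```text
t: 5.82
ee_pos: [0.5608, -0.0016, 0.4188]
ee_rot: [3.141, 0.0, 0.059]
wrist_force: [-0.3, 0.1, -2.7]
opening: 0.103
[ 0.56094157 -0.00220437  0.41880097]
rest? 0.6154 0.1459 0.0631 0.0589 4.1 fill 0.38
```

View pics/w3.png

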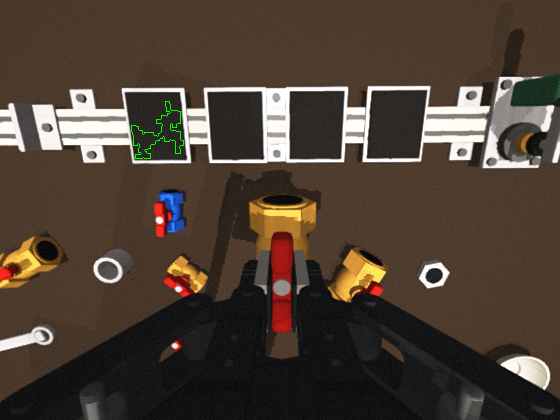

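Wrist view: all four rests are clear, at (397,124), (317,124), (236,125) and (157,125), with the head on the right. I'll measure the dark holes inside the white frames.

```bash
cat >> h.py <<'E'
def rests(im):
    m=(im["frame"].min(2)>95).astype(np.uint8)*255
    m=cv2.dilate(m,np.ones((3,3)))
    cs,hi=cv2.findContours(m,cv2.RETR_CCOMP,cv2.CHAIN_APPROX_NONE)
    for c,h in zip(cs,hi[0]):
        if h[3]<0 or cv2.contourArea(c)<600: continue
        W=np.array([onz(im,p,.028)[:2] for p in c[:,0]]).astype(np.float32)
        (cx,cy),(w,hh),a=cv2.minAreaRect(W)
        if max(w,hh)<.12: print("rest",c[:,0].mean(0).round(0),round(cx,4),round(cy,4),round(w,4),round(hh,4),round(a,1),"fill",round(cv2.contourArea(W)/w/hh,2))
E
python3 - <<'E'
from h import *
im=snap("wrist"); rests(im)
from go import go
go(.632,-.037,.30,.07)
E
```

```text
rest [235. 125.] 0.6253 0.0546 0.0742 0.0604 3.6 fill 0.97
rest [155. 126.] 0.6198 0.1458 0.074 0.0613 3.5 fill 0.97
rest [315. 124.] 0.6316 -0.037 0.0743 0.06 3.7 fill 0.98
rest [395. 123.] 0.6377 -0.1282 0.0738 0.0614 3.8 fill 0.96
pose [ 0.561  -0.0026  0.4188] yaw 0.057 j6 1.31 | row cm: 6.89 3.84 11.88 turn(world yaw -> tool z negated) -0.013 rows>= 3
```

```bash
python3 -m crank '[[7,3.8,12,-0.01,1],[7,3.8,12,-0.01,1],[7,3.8,12,-0.01,1],[7,3.8,12,-0.01,1],[7,3.8,12,-0.01,1]]'; python3 go.py .6316 -.037 .2425 .065
python3 - <<'E'
from h import *
im=snap("wrist","w4.png"); fin(im,"33",(280,280),env.get_state()["ee_pos"][2]-.2135)
E
```

```text
t: 6.55
ee_pos: [0.6332, -0.0357, 0.3007]
ee_rot: [3.141, -0.002, 0.067]
wrist_force: [-0.0, 0.4, -2.8]
opening: 0.102
pose [ 0.6332 -0.0357  0.3007] yaw 0.067 j6 1.27 | row cm: -0.16 0.12 5.82 turn(world yaw -> tool z negated) 0.002 rows>= 1
fin 33 px [281.4 280.5] centre 0.6323 -0.0359 mean [ 0.6339 -0.0359] len,w 0.0528 0.0101 yaw 0.07
```

View pics/w4.png

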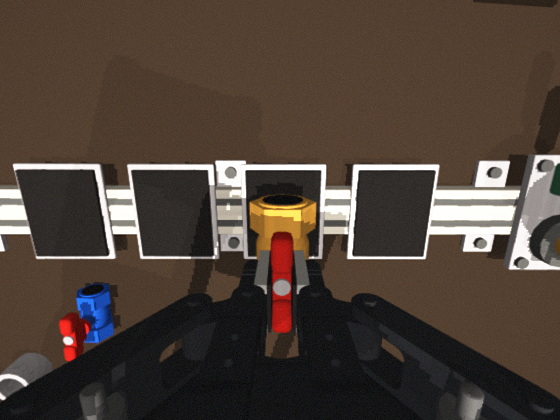

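The valve hangs straight over rest 2, at (283,212). I'll lower it and release.

```bash
python3 -m crank '[[-0.1,0.1,3,0,1],[-0.1,0.1,5,0,1],[-0.1,0.1,5.6,0,1],[-0.1,0.1,5.8,0,1],[-0.1,0.1,5.8,0,1]]';python3 -m crank '[[0,0,0,0,1],[0,0,0,0,0.3],[0,0,0,0,-0.2],[0,0,0,0,-0.2],[0,0,0,0,-0.2]]';python3 -m crank '[[0,0,-3,0,-0.2],[0,0,-8,0,-0.2],[0,0,-14,0,-0.2],[0,0,-14,0,-0.2]]'
python3 - <<'E'
from h import *
from go import go
im=snap("wrist","w5.png"); fin(im,"33",(280,230),.028);rests(im); go(.429,-.108,.38,-.407); 
E
```

```text
t: 7.22
ee_pos: [0.6326, -0.0365, 0.2421]
ee_rot: [3.141, -0.002, 0.068]
wrist_force: [-0.2, -0.2, -2.5]
opening: 0.101
t: 7.85
ee_pos: [0.6323, -0.0366, 0.2408]
ee_rot: [3.142, -0.0, 0.068]
wrist_force: [0.7, 0.8, -0.7]
opening: 0.6
t: 8.35
ee_pos: [0.6335, -0.0367, 0.3872]
ee_rot: [3.138, -0.011, 0.068]
wrist_force: [0.8, -0.4, -0.1]
opening: 0.6
fin 33 px [280.1 207. ] centre 0.6317 -0.0367 mean [ 0.6326 -0.0367] len,w 0.0497 0.0131 yaw 0.073
rest [362. 194.] 0.6374 -0.1278 0.0722 0.0606 3.9 fill 0.98
rest [199. 194.] 0.625 0.0539 0.0744 0.0612 3.8 fill 0.97
rest [116. 194.] 0.6194 0.1455 0.0731 0.0612 3.9 fill 0.98
pose [ 0.6327 -0.0366  0.3838] yaw 0.068 j6 1.27 | row cm: -20.81 5.74 0.38 turn(world yaw -> tool z negated) 0.475 rows>= 4
```

View pics/w5.png

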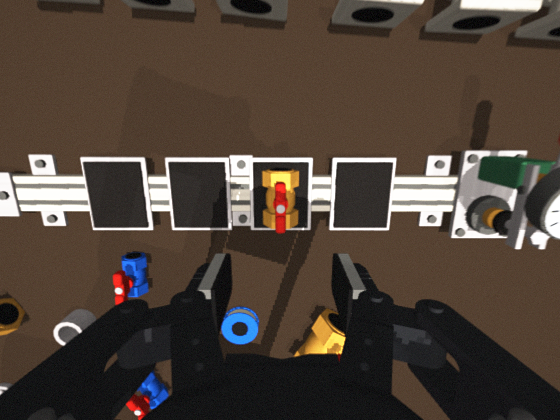

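valve_33 stands upright and centred on rest 2 at (281,205). valve_50 is next.

```bash
python3 -m crank '[[-20.8,5.7,2,0.47,-0.2],[-20.8,5.7,2,0.47,-0.2],[-20.8,5.7,2,0.47,-0.2],[-20.8,5.7,2,0.47,-0.2],[-20.8,5.7,2,0.47,-0.2]]'
python3 - <<'E'
from h import *
from go import go
im=snap("wrist","w6.png"); x,y,w=fin(im,"50",(280,220)); go(x,y,.229,w)
E
```

```text
t: 9.02
ee_pos: [0.4266, -0.1076, 0.3594]
ee_rot: [-3.141, 0.003, -0.404]
wrist_force: [0.8, 0.5, 0.9]
opening: 0.597
fin 50 px [279.1 203.3] centre 0.4296 -0.1064 mean [ 0.4304 -0.1069] len,w 0.066 0.0156 yaw -0.403
pose [ 0.4281 -0.1076  0.3599] yaw -0.404 j6 1.47 | row cm: 0.09 -0.17 13.09 turn(world yaw -> tool z negated) -0.0 rows>= 3
```

View pics/w6.png

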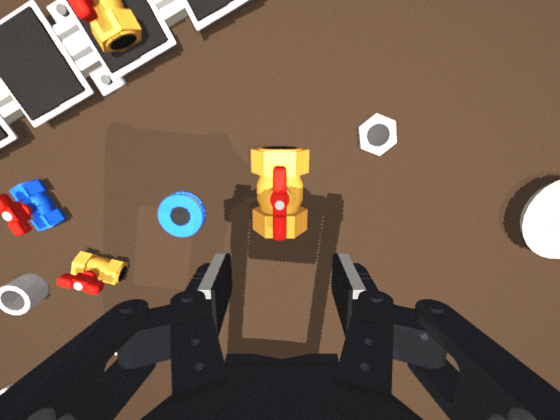

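valve_50's fin at (280,203) is aligned between the jaws.

```bash
python3 -m crank '[[0.1,-0.2,6,0,-0.2],[0.1,-0.2,12,0,-0.2],[0.1,-0.2,13.1,0,-0.2],[0.1,-0.2,13.1,0,-0.2]]'; python3 -m crank '[[0,0,0,0,1],[0,0,0,0,1],[0,0,0,0,1],[0,0,0,0,1],[0,0,0,0,1]]' 100;  python3 -m crank '[[0,0,0,0,1],[0,0,-2,0,1],[0,0,-5,0,1],[0,0,-9,0,1],[0,0,-12,0,1]]'; python3 go.py .6198 .1458 .34 .065
```

```text
t: 9.57
ee_pos: [0.4312, -0.106, 0.2297]
ee_rot: [-3.141, 0.001, -0.402]
wrist_force: [-0.0, 0.4, 0.1]
opening: 0.599
t: 10.2
ee_pos: [0.4311, -0.1069, 0.232]
ee_rot: [3.141, -0.005, -0.402]
wrist_force: [-2.2, -1.8, 7.7]
opening: 0.116
t: 10.82
ee_pos: [0.4297, -0.1058, 0.3511]
ee_rot: [-3.142, -0.0, -0.402]
wrist_force: [1.1, 0.8, -8.4]
opening: 0.121
pose [ 0.4297 -0.1058  0.3511] yaw -0.402 j6 1.48 | row cm: 7.64 -30.59 1.11 turn(world yaw -> tool z negated) -0.467 rows>= 6
```

```bash
python3 -m crank '[[7.6,-30.6,1,-0.47,1],[7.6,-30.6,1,-0.47,1],[7.6,-30.6,1,-0.47,1],[7.6,-30.6,1,-0.47,1],[7.6,-30.6,1,-0.47,1]]'; python3 go.py .6198 .1458 .32 .065
```

```text
t: 11.45
ee_pos: [0.6185, 0.1451, 0.339]
ee_rot: [3.141, 0.002, 0.068]
wrist_force: [1.3, -1.9, -8.5]
opening: 0.12
pose [0.6185 0.1451 0.339 ] yaw 0.068 j6 1.56 | row cm: 0.14 -0.06 1.9 turn(world yaw -> tool z negated) 0.003 rows>= 1
```

```bash
python3 -m crank '[[0.1,0,4,0,1],[0.1,0,4,0,1],[0.1,0,4,0,1]]'; python3 - <<'E'
from h import *
from go import go
im=snap("wrist"); s=env.get_state();fin(im,"50",(280,280),s["ee_pos"][2]-.231); rests(im); go(.6198,.1458,.260,.065)
E
```

```text
t: 11.82
ee_pos: [0.6189, 0.1431, 0.3]
ee_rot: [3.142, 0.001, 0.067]
wrist_force: [0.1, 0.3, -8.0]
opening: 0.115
fin 50 px [281.1 284.5] centre 0.6144 0.1425 mean [0.618  0.1429] len,w 0.0737 0.0124 yaw 0.068
rest [388. 208.] 0.6259 0.0549 0.0747 0.0615 3.8 fill 0.98
pose [0.6193 0.1429 0.3011] yaw 0.067 j6 1.56 | row cm: 0.06 -0.29 4.11 turn(world yaw -> tool z negated) 0.002 rows>= 1
```

```bash
python3 -m crank '[[0.2,-0.3,2,0,1],[0.2,-0.3,3.3,0,1],[0.2,-0.3,4,0,1],[0.2,-0.3,4.1,0,1],[0.2,-0.3,4.1,0,1]]';python3 -m crank '[[0,0,0,0,1],[0,0,0.1,0,0.3],[0,0,0.1,0,-0.2],[0,0,0,0,-0.2],[0,0,0,0,-0.2]]';python3 -m crank '[[0,0,-3,0,-0.2],[0,0,-8,0,-0.2],[0,0,-12,0,-0.2],[0,0,-12,0,-0.2]]'
python3 - <<'E'
from h import *
from go import go
im=snap("wrist","w7.png"); fin(im,"50",(280,230),.028);rests(im); go(.436,.329,.38); 
E
```

```text
t: 12.5
ee_pos: [0.621, 0.1463, 0.2601]
ee_rot: [3.141, -0.001, 0.068]
wrist_force: [-4.2, -2.8, 0.6]
opening: 0.113
t: 13.12
ee_pos: [0.6212, 0.1467, 0.2591]
ee_rot: [-3.142, -0.001, 0.068]
wrist_force: [0.5, 0.7, -0.1]
opening: 0.599
t: 13.62
ee_pos: [0.6219, 0.1467, 0.3834]
ee_rot: [3.142, -0.009, 0.068]
wrist_force: [0.4, -0.2, -0.1]
opening: 0.601
fin 50 px [281.9 214.8] centre 0.6185 0.1459 mean [0.6194 0.146 ] len,w 0.0652 0.0156 yaw 0.069
rest [364. 194.] 0.6253 0.0553 0.0725 0.0598 3.9 fill 0.98
pose [0.6213 0.1466 0.3807] yaw 0.068 j6 1.56 | row cm: -17.25 -19.45 0.07 turn(world yaw -> tool z negated) -0.0 rows>= 5
```

View pics/w7.png

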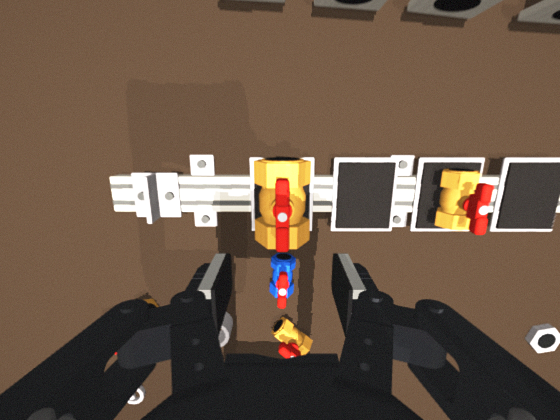

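valve_50 is centred on rest 4. valve_41 is next.

```bash
python3 -m crank '[[-17.2,-19.4,0,0,-0.2],[-17.2,-19.4,0,0,-0.2],[-17.2,-19.4,0,0,-0.2],[-17.2,-19.4,0,0,-0.2],[-17.2,-19.4,0,0,-0.2]]'
python3 - <<'E'
from h import *
from go import go
im=snap("wrist"); 
for b in blobs(im,"red",100): print(b)
x,y,w=fin(im,"41",(280,220)); go(x,y,.33,w)
E
```

```text
t: 14.3
ee_pos: [0.4329, 0.3306, 0.3773]
ee_rot: [3.141, 0.004, 0.072]
wrist_force: [-0.1, -0.6, 0.0]
opening: 0.603
([555.3, 9.8], 159, [550, 0, 10, 20])
([488.0, 124.0], 769, [473, 101, 31, 47])
([280.3, 196.7], 693, [254, 181, 54, 34])
([482.8, 216.2], 455, [468, 200, 35, 34])
([455.6, 288.0], 384, [444, 272, 25, 35])
fin 41 px [280.4 196.8] centre 0.4362 0.333 mean [0.4353 0.3317] len,w 0.0555 0.0172 yaw -1.043
pose [0.4337 0.3302 0.3775] yaw 0.072 j6 1.94 | row cm: 0.27 -0.26 4.75 turn(world yaw -> tool z negated) 1.114 rows>= 1
```

```bash
python3 -m crank '[[0,0,0,-0.9,-0.2],[0,0,0,-0.9,-0.2],[0,0,0,-0.9,-0.2],[0,0,0,-0.9,-0.2],[0,0,0,-0.9,-0.2]]';python3 -m crank '[[0,0,2,-0.9,-0.2],[0,0,2,-0.9,-0.2],[0,0,2,-0.9,-0.2],[0,0,2,-0.9,-0.2],[0,0,2,-0.9,-0.2]]';python3 -m crank '[[0,0,0,-0.23,-0.2],[0,0,0,-0.23,-0.2],[0,0,0,-0.23,-0.2]]'
python3 - <<'E'
from h import *
from go import go
im=snap("wrist","w8.png"); 
x,y,w=fin(im,"41",(280,220)); go(x,y,.219,w)
E
```

```text
t: 14.98
ee_pos: [0.4375, 0.3273, 0.3777]
ee_rot: [-3.141, 0.002, 0.971]
wrist_force: [-0.1, -0.4, 0.5]
opening: 0.602
t: 15.6
ee_pos: [0.4375, 0.3273, 0.3577]
ee_rot: [-3.14, 0.001, 1.871]
wrist_force: [0.3, 0.6, 0.5]
opening: 0.605
t: 15.98
ee_pos: [0.4373, 0.3274, 0.3578]
ee_rot: [-3.14, 0.0, 2.096]
wrist_force: [0.6, -0.1, -0.7]
opening: 0.601
fin 41 px [281.3 200.6] centre 0.4352 0.3301 mean [0.4349 0.3311] len,w 0.0575 0.0143 yaw -1.038
pose [0.4371 0.3276 0.358 ] yaw 2.095 j6 -0.09 | row cm: 0.31 -0.04 13.9 turn(world yaw -> tool z negated) -0.008 rows>= 3
```

View pics/w8.png

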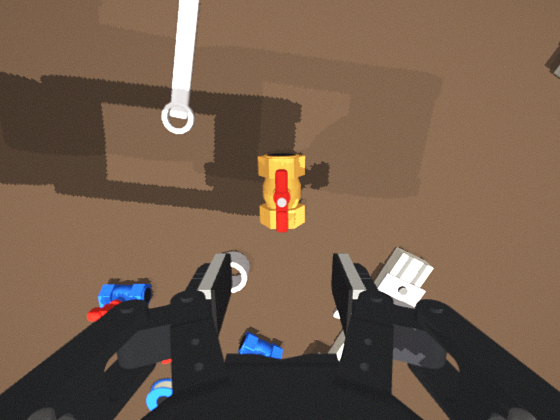

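valve_41's fin at (281,201) is aligned and clear of everything nearby.

```bash
python3 -m crank '[[0.3,0,6,0,-0.2],[0.3,0,12,0,-0.2],[0.3,0,13.9,0,-0.2],[0.3,0,13.9,0,-0.2]]'; python3 -m crank '[[0,0,0,0,1],[0,0,0,0,1],[0,0,0,0,1],[0,0,0,0,1],[0,0,0,0,1]]' 80;  python3 -m crank '[[0,0,0,0,1],[0,0,-2,0,1],[0,0,-5,0,1],[0,0,-9,0,1],[0,0,-15,0,1]]'; python3 go.py .6253 .0546 .37 .065
```

```text
t: 16.52
ee_pos: [0.4344, 0.3303, 0.2177]
ee_rot: [-3.137, -0.0, 2.096]
wrist_force: [-0.4, 0.5, -0.0]
opening: 0.6
t: 17.15
ee_pos: [0.4353, 0.3312, 0.2223]
ee_rot: [3.138, 0.001, 2.098]
wrist_force: [-2.2, -1.7, 9.3]
opening: 0.111
t: 17.77
ee_pos: [0.4338, 0.3306, 0.3695]
ee_rot: [-3.137, -0.0, 2.098]
wrist_force: [-0.1, 0.6, -4.9]
opening: 0.11
pose [0.4338 0.3306 0.3695] yaw 2.098 j6 -0.08 | row cm: -33.49 2.68 -0.05 turn(world yaw -> tool z negated) -1.109 rows>= 6
```

```bash
python3 -m crank '[[-28,2.6,0,-0.9,1],[-28,2.6,0,-0.9,1],[-28,2.6,0,-0.9,1],[-28,2.6,0,-0.9,1],[-28,2.6,0,-0.9,1]]'; python3 go.py .6253 .0546 .34 .065
```

```text
t: 18.4
ee_pos: [0.5988, 0.0999, 0.3698]
ee_rot: [-3.141, 0.0, 2.994]
wrist_force: [-0.7, 1.0, -4.8]
opening: 0.107
pose [0.5988 0.0999 0.3698] yaw 2.994 j6 -1.44 | row cm: -3.28 -4.09 2.98 turn(world yaw -> tool z negated) -0.212 rows>= 1
```

```bash
python3 -m crank '[[-3.3,-4.1,2,-0.21,1],[-3.3,-4.1,6,-0.21,1],[-3.3,-4.1,6,-0.21,1],[-3.3,-4.1,6,-0.21,1],[-3.3,-4.1,6,-0.21,1]]'; python3 - <<'E'
from h import *
from go import go
im=snap("wrist"); s=env.get_state();fin(im,"41",(280,280),s["ee_pos"][2]-.221); go(.6253,.0546,.249,.065)
E
```

```text
t: 19.02
ee_pos: [0.6248, 0.0574, 0.3121]
ee_rot: [-3.141, 0.004, -3.083]
wrist_force: [-0.2, -0.6, -5.4]
opening: 0.109
fin 41 px [281.3 279.2] centre 0.6261 0.0573 mean [0.624  0.0571] len,w 0.0617 0.0114 yaw 0.058
pose [0.6247 0.0574 0.3119] yaw -3.083 j6 -1.72 | row cm: -0.04 -0.28 6.29 turn(world yaw -> tool z negated) -0.006 rows>= 2
```

```bash
python3 -m crank '[[-0.1,-0.3,3,0,1],[-0.1,-0.3,5,0,1],[-0.1,-0.3,6,0,1],[-0.1,-0.3,6.3,0,1],[-0.1,-0.3,6.3,0,1]]';python3 -m crank '[[0,0,0,0,1],[0,0,0.1,0,0.3],[0,0,0.1,0,-0.2],[0,0,0,0,-0.2],[0,0,0,0,-0.2]]';python3 -m crank '[[0,0,-3,0,-0.2],[0,0,-8,0,-0.2],[0,0,-12,0,-0.2],[0,0,-12,0,-0.2]]'
python3 - <<'E'
from h import *
from go import go
im=snap("wrist","w9.png"); fin(im,"41",(280,210),.028);rests(im)
for b in blobs(im,"red",100): print(b)
go(.426,.119,.36); 
E
```

```text
t: 19.7
ee_pos: [0.6252, 0.0542, 0.2503]
ee_rot: [-3.141, 0.001, -3.083]
wrist_force: [-8.4, -0.8, 9.5]
opening: 0.113
t: 20.32
ee_pos: [0.6258, 0.0537, 0.2471]
ee_rot: [-3.142, 0.001, -3.084]
wrist_force: [0.1, -0.6, -1.8]
opening: 0.598
t: 20.82
ee_pos: [0.6266, 0.0536, 0.3711]
ee_rot: [-3.14, 0.008, -3.084]
wrist_force: [-0.4, 0.1, 0.6]
opening: 0.599
fin 41 px [282.8 204.3] centre 0.6253 0.0543 mean [0.624  0.0544] len,w 0.0583 0.0144 yaw 0.058
rest [110. 188.] 0.6361 -0.1274 0.0737 0.0614 3.7 fill 0.97
([385.2, 76.9], 553, [376, 51, 20, 53])
([394.2, 207.2], 1404, [379, 170, 30, 78])
([282.7, 204.5], 741, [274, 172, 18, 67])
([179.8, 204.0], 752, [169, 179, 24, 54])
pose [0.626  0.0536 0.3685] yaw -3.084 j6 -1.72 | row cm: 19.59 7.68 0.85 turn(world yaw -> tool z negated) -0.0 rows>= 4
```

View pics/w9.png

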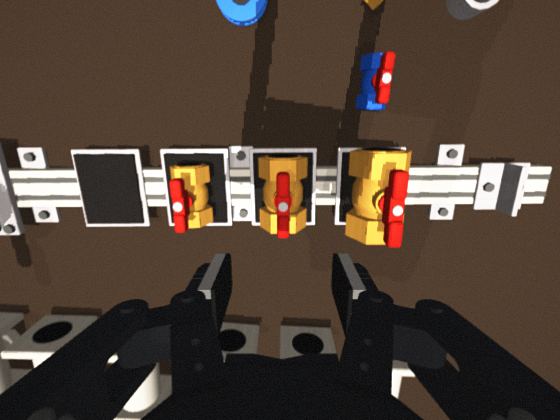

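valve_41 is centred on rest 3. valve_26 is left, and the two blue decoys beside it also have red fins.

```bash
python3 -m crank '[[19.6,7.7,0.8,0,-0.2],[19.6,7.7,0.8,0,-0.2],[19.6,7.7,0.8,0,-0.2],[19.6,7.7,0.8,0,-0.2],[19.6,7.7,0.8,0,-0.2]]'
python3 - <<'E'
from h import *
from go import go
im=snap("wrist"); 
for b in blobs(im,"brass",100): print("brass",b)
for b in blobs(im,"red",100): print("red",b)
x,y,w=fin(im,"26",(280,220)); go(x,y,.32,w)
E
```

```text
t: 21.5
ee_pos: [0.4235, 0.1198, 0.3576]
ee_rot: [3.141, -0.003, -3.082]
wrist_force: [-0.6, 1.3, 0.5]
opening: 0.599
brass ([281.6, 190.5], 764, [256, 171, 52, 44])
brass ([292.1, 344.6], 749, [269, 329, 51, 30])
brass ([226.0, 345.7], 241, [218, 332, 16, 30])
brass ([143.8, 389.8], 357, [126, 373, 29, 32])
red ([295.3, 111.2], 418, [282, 88, 28, 46])
red ([281.4, 204.0], 422, [264, 188, 36, 35])
red ([294.1, 279.1], 184, [287, 270, 14, 19])
red ([293.3, 302.3], 133, [289, 294, 10, 16])
fin 26 px [281.5 204.2] centre 0.4261 0.1218 mean [0.4262 0.1203] len,w 0.0429 0.0155 yaw 0.873
pose [0.4251 0.1194 0.3581] yaw -3.083 j6 -1.61 | row cm: -0.11 0.24 3.81 turn(world yaw -> tool z negated) -0.815 rows>= 1
```

```bash
python3 -m crank '[[-0.1,0.2,2,-0.815,0.2],[-0.1,0.2,2,-0.815,0.2],[-0.1,0.2,2,-0.815,0.2],[-0.1,0.2,2,-0.815,0.2],[-0.1,0.2,2,-0.815,0.2]]'
python3 - <<'E'
from h import *
from go import go
im=snap("wrist","w10.png"); 
x,y,w=fin(im,"26",(280,210)); go(x,y,.205,w)
E
```

```text
t: 22.18
ee_pos: [0.4279, 0.1207, 0.3381]
ee_rot: [3.141, -0.001, -2.266]
wrist_force: [-0.3, -0.3, 0.6]
opening: 0.397
fin 26 px [282.6 204.5] centre 0.4263 0.1205 mean [0.426  0.1202] len,w 0.0435 0.0133 yaw 0.884
pose [0.4278 0.1207 0.3381] yaw -2.265 j6 -2.42 | row cm: 0.12 0.1 13.31 turn(world yaw -> tool z negated) -0.007 rows>= 3
```

View pics/w10.png

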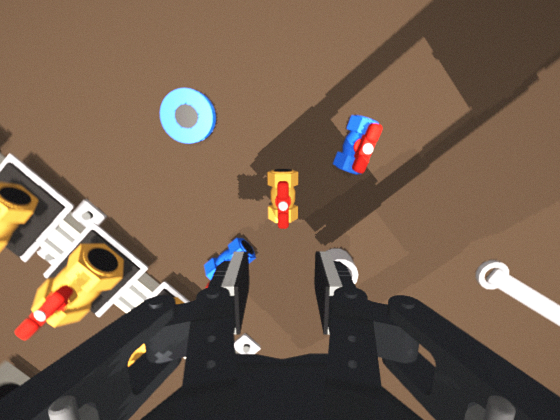

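The brass valve_26 at (283,198) is aligned, and the blue ones at (358,145) and (230,258) are clear of the fingers.

```bash
python3 -m crank '[[0.1,0.1,6,0,0.2],[0.1,0.1,12,0,0.2],[0.1,0.1,13.2,0,0.2],[0.1,0.1,13.2,0,0.2]]'; python3 -m crank '[[0,0,0,0,1],[0,0,0,0,1],[0,0,0,0,1],[0,0,0,0,1],[0,0,0,0,1]]' 60;  python3 -m crank '[[0,0,0,0,1],[0,0,-2,0,1],[0,0,-5,0,1],[0,0,-9,0,1],[0,0,-15,0,1]]'; python3 go.py .6372 -.128 .36 .065
```

```text
t: 22.72
ee_pos: [0.4258, 0.1209, 0.2067]
ee_rot: [3.141, -0.001, -2.27]
wrist_force: [-0.2, -0.1, 0.1]
opening: 0.401
t: 23.35
ee_pos: [0.4261, 0.1212, 0.2088]
ee_rot: [-3.138, 0.003, -2.269]
wrist_force: [-0.3, 0.0, 6.2]
opening: 0.102
t: 23.98
ee_pos: [0.424, 0.1211, 0.3578]
ee_rot: [3.14, -0.001, -2.269]
wrist_force: [0.9, -0.5, -1.7]
opening: 0.102
pose [0.424  0.1211 0.3578] yaw -2.269 j6 -2.42 | row cm: 5.38 -32.35 -0.22 turn(world yaw -> tool z negated) 0.808 rows>= 6
```

```bash
python3 -m crank '[[4.6,-28,0,0.808,1],[4.6,-28,0,0.808,1],[4.6,-28,0,0.808,1],[4.6,-28,0,0.808,1],[4.6,-28,0,0.808,1]]'; python3 go.py .6372 -.128 .30 .065
```

```text
t: 24.6
ee_pos: [0.6112, -0.0967, 0.3574]
ee_rot: [-3.141, 0.001, -3.082]
wrist_force: [0.5, -0.6, -2.1]
opening: 0.096
pose [ 0.6112 -0.0967  0.3574] yaw -3.082 j6 -1.97 | row cm: -2.41 -3.27 5.74 turn(world yaw -> tool z negated) -0.005 rows>= 2
```

```bash
python3 -m crank '[[-2.4,-3.3,2,0,1],[-2.4,-3.3,5.7,0,1],[-2.4,-3.3,5.7,0,1],[-2.4,-3.3,5.7,0,1]]'; python3 - <<'E'
from h import *
from go import go
im=snap("wrist"); s=env.get_state();fin(im,"26",(280,280),s["ee_pos"][2]-.208); go(.6372,-.128,.236,.065)
E
```

```text
t: 25.1
ee_pos: [0.6361, -0.1251, 0.3013]
ee_rot: [-3.141, 0.001, -3.076]
wrist_force: [0.1, -0.1, -1.7]
opening: 0.105
fin 26 px [281.2 273.7] centre 0.6352 -0.1253 mean [ 0.6336 -0.1255] len,w 0.0461 0.0098 yaw 0.065
pose [ 0.6363 -0.125   0.302 ] yaw -3.076 j6 -2.0 | row cm: -0.07 -0.3 6.6 turn(world yaw -> tool z negated) 0.001 rows>= 2
```

```bash
python3 -m crank '[[-0.15,-0.3,3,0,1],[-0.15,-0.3,5,0,1],[-0.15,-0.3,6.2,0,1],[-0.15,-0.3,6.6,0,1],[-0.15,-0.3,6.6,0,1]]';python3 -m crank '[[0,0,0,0,1],[0,0,0.1,0,0.5],[0,0,0.1,0,0.1],[0,0,0,0,0.1],[0,0,0,0,0.1]]';python3 -m crank '[[0,0,-3,0,0.1],[0,0,-8,0,0.1],[0,0,-14,0,0.1],[0,0,-14,0,0.1]]'
python3 - <<'E'
from h import *
im=snap("wrist","w11.png"); fin(im,"26",(280,210),.028)
for b in blobs(im,"red",100): print(b)
E
```

```text
t: 25.78
ee_pos: [0.6379, -0.128, 0.2369]
ee_rot: [-3.141, 0.002, -3.076]
wrist_force: [-4.9, 0.9, 6.6]
opening: 0.102
t: 26.4
ee_pos: [0.6378, -0.1284, 0.2339]
ee_rot: [-3.141, 0.0, -3.077]
wrist_force: [-1.1, 0.2, 0.7]
opening: 0.446
t: 26.9
ee_pos: [0.639, -0.1287, 0.3804]
ee_rot: [-3.137, 0.011, -3.077]
wrist_force: [-0.1, -0.7, 0.1]
opening: 0.449
fin 26 px [284.  194.8] centre 0.6363 -0.1279 mean [ 0.6354 -0.1279] len,w 0.0413 0.013 yaw 0.066
([494.6, 200.2], 1039, [478, 170, 34, 64])
([283.9, 194.7], 388, [277, 174, 15, 44])
([383.6, 199.9], 688, [372, 175, 23, 53])
([124.7, 291.0], 843, [113, 271, 25, 45])
```

View pics/w11.png

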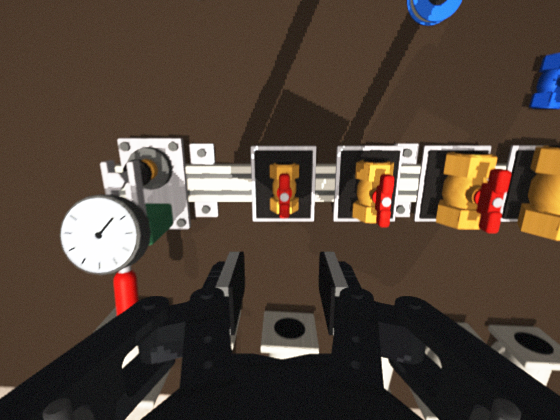

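All four valves are on their rests, upright and in rising order from the head. I'll do one independent check with the fixed cameras before handing in.

```bash
python3 -m crank '[[10,0,-3,0,0.1],[20,0,-3,0,0.1],[20,0,-3,0,0.1],[20,0,-3,0,0.1],[20,0,-3,0,0.1]]'
python3 - <<'E'
from h import *
a=snap("scene");b=snap("side","side_end.png")
C={"26":(.6377,-.1282),"33":(.6316,-.037),"41":(.6253,.0546),"50":(.6198,.1458)}
for k,c in C.items():
    X=(*c,.028+sum(HT[k])/2)
    for n,im in(("scene",a),("side",b)):
        p=np.array(proj(im,X)); near=min(blobs(im,"red",20),key=lambda q:np.hypot(*(np.array(q[0])-p))); print(k,n,"expected",p.round(1),"red",near[0],near[1])
E
```

```text
t: 27.58
ee_pos: [0.4377, -0.1414, 0.4034]
ee_rot: [3.141, -0.0, -3.078]
wrist_force: [0.5, 0.4, -0.1]
opening: 0.447
26 scene expected [298.6 247.9] red [298.0, 248.4] 99
26 side expected [250.9 148.7] red [250.1, 148.8] 114
33 scene expected [320.8 224.6] red [321.5, 225.4] 119
33 side expected [236.6 168.2] red [235.8, 168.0] 164
41 scene expected [340.7 203. ] red [340.5, 203.7] 145
41 side expected [220.2 189.7] red [220.0, 189.6] 238
50 scene expected [358.8 183.7] red [358.3, 183.9] 160
50 side expected [200.8 214.5] red [200.4, 214.4] 325
```

View pics/side_end.png

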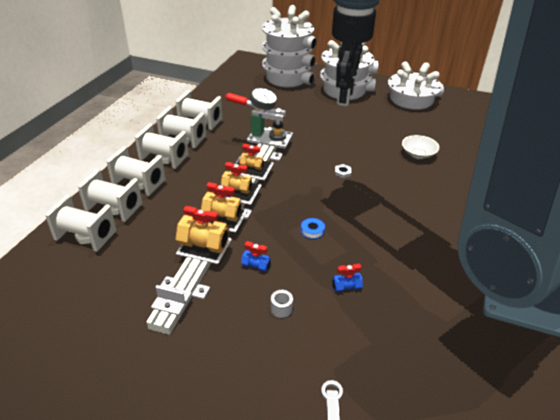

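Both fixed cameras put every handle within about 1 px of where it should be, and the arm is clear.

```bash
python3 -c "
from bench import env
print(env.sign_off())"
```

```text
the job is handed in; nothing more can be done
None
```

The four brass valves are on the rail in rising size order from the gauge head: 26, 33, 41, then 50 at the far end. I picked each up by its handle, set it down on its rest and handed the job in at about 28 s of the 104 s allowed.

- **Position:** in the wrist view after each release, every handle was within about 2 mm of its rest's middle. The bores were square to within about 0.01 rad.
- **Independent check:** at the end, both fixed cameras showed all four handles within about 1 px of where they should be, standing upright. The arm was clear and touching nothing.
- **Forces:** readings at the end of each move stayed around 13 N or less. While gripping, the fingers pressed lightly on the valves (6–9 N).
- **One disagreement:** the first, hand-picked rest positions differed between the two fixed cameras by 10–20 mm. The wrist camera settled it, matching the position from the two views combined.

Signing off gives no verdict, so I have no confirmation beyond these checks.

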